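Set the strap tension and lay the layer of gift cartons

ROBOT

A 7-joint arm with a two-finger parallel gripper is mounted at the origin on the work surface. World frame = base frame: x ahead of the robot, y to its left, z up, the work surface at z = 0. Lengths are in m, angles in degrees, forces in N, time in s.
With the tool pointing down it reaches from about 0.4 to 0.85 m from the base axis. Payload 4.5 kg.
Tool frame: the origin (TCP) lies at the very end of the fingers, on their centre line; the grasp point (between the pads) lies 19 mm behind it; z points along the fingers, y is the line along which they close (so a half turn about z gives the same grasp; the last joint's range is limited). The gripper opens to 85 mm and grips with 20 to 120 N. Pads are 22 mm wide; open, the fingers measure 114 mm over their backs; the gripper's body (76 mm by 85 mm) begins 54 mm behind the grasp point. The pads swing forward as they close: fully open they stand 13 mm farther back than shut.
Start: joints at [-65.844, 39.483, -11.15, 89.685, 9.013, 51.709, -12.324], TCP at [0.236, 0.579, 0.231] pointing down, gripper open.
Joint ranges: [-172.22, 172.22], [-26.19, 119.32], [-84.43, 86.54], [7.71, 146.69], [-57.33, 237.33], [2.42, 119.75], [-152.13, 152.13]. Speed limits (degrees/s): [147.25, 147.25, 180, 180, 180, 180, 180].

INTERFACE

Orientations are given as [roll, pitch, yaw] about the fixed x, y, z axes, in that order (R = Rz(yaw) Ry(pitch) Rx(roll)).
In Python, from bench import read_state, grab_frame, robot gives the robot as it stands. The module is installed in compiled form; this text tells all that it offers.
- The arm moves only by the tool arm_command, never from a script. Its arguments are lists of equal length, an entry for each row: "linear": the shift along the tool's x, y, z in mm, a list of three; "twist": the turn about the tool's z in rad. A call has exactly 10 rows; each row is the pose to reach, as a shift and turn from the pose commanded when the call began, along the tool's axes at that moment; what a row does not reach only later rows make up. A row lasts 1/12 s, in which the tool goes at most 41.7 mm and 7.16 degrees, less where a joint would pass 70% of its speed; a pose out of reach is approached as far as the arm can. A call with a gripper value outside its range is refused whole. "gripper" is the finger opening in mm, from 0 to 85.4, set as the call begins (left out, the last holds). The fingers move at their own pace and stop on an object; "squeeze" is the grip in N (left out, the last holds). Time passes only in rows, so rows that repeat a pose let the fingers close, or fill a call up. It gives the time, the measured TCP pose, the force, the opening and the grip force at its end, in the units of the state.
- read_state(): the state, without advancing time (a new reading comes with each control period).
- grab_frame(name): name is "scene" or "top"; returns a dict with "image" (400x640x3 uint8, blue, green, red), "mtx" (3x3 intrinsics, pixels), "world_from_camera" (4x4, takes a point from camera to world coordinates). Camera axes: x right, y up, looking along -z (the intrinsics and any distortion apply to the point x, -y, -z); pixel columns grow to the right and rows downward; lengths in m; the calibration is good to about 2 mm. A picture is of the moment at which its call begins. There is no depth.
- robot.sign_off(): hands the job in; it is judged then, once.
The state is a dict: "time_s": time; "joints": joint angles; "qd": joint speeds; "joint_efforts": joint torques, N m; "tool_pos": TCP position; "ee_rot": TCP orientation; "ft_force": force on the tool from outside, world axes, zero at the start; "moment": the same for the moment, N m; "grip_width": opening from 0.0 (shut) to 1.0 (fully open); "finger_force": force on a finger pad.
Only numpy, scipy, OpenCV 4.12 (cv2) and the standard library are available. Lean on these libraries where they do the work, as an engineer would, in place of code of your own. Each camera call takes 0.05 s, during which the arm holds its last target. There are 200 camera calls.

TASK

Get the counter's strapping unit ready for the next bundle: first turn its tension sleeve to 6 and let go of it; then set every gift carton down upright on the slab in the printed interlocking pattern, one carton squarely in each outline used (any outlines will do if there are fewer than five cartons); when the layer stands, press the start button all the way down. Leave the mug, bottle and jar alone, and finish with the sleeve at 6 and all cartons still in their outlines.

Things in the scene. Friction and masses are not known exactly. Their poses are not given: they have to be found in the camera images.
- sleeve (a joint): Angle of the tension sleeve (rad): 0 = white mark at numeral 0, growing clockwise seen from above, 0.5236 (30 degrees) a number, so 6 is at 3.1416. Stops just beyond 0 and 8. A sprung ball clicks it into each number (about 0.1 N m to turn); let go, it settles into the nearest number and stays. It starts between 0 and 3.
- sleeve_grip (a point): Point on the sleeve's vertical axis, 30 mm above the unit's top (100 mm above the counter). The sleeve is an upright black ribbed cylinder 50 mm in diameter, from 1 to 51 mm above the unit's top, with a white line on its top and a white pointer at its foot (look only). Grip it across its diameter from above.
- sleeve_mark (a point): The white pointer at the sleeve's foot, 32 mm out from the sleeve's axis; it turns with the sleeve and points at one of the numerals 0 to 8 on the white scale disc (flat print, 122 mm across) on the unit's top.
- unit: The strapping unit, a fixed grey box 200 x 130 x 70 mm (x, y, z); origin at the centre of its underside. On its top: the sleeve, axis 33 mm from the centre towards -x, and the start button, 68 mm towards +x. Numerals 0 to 8 run clockwise (from above) round the sleeve, 30 degrees apart: 4 lies towards the unit's -x, 1 towards its -y, 7 towards its +y.
- start (a joint): Travel of the start button (m): 0 = up, 0.006 = fully down. A spring returns it; fully down takes 5 N.
- start_top (a point): Centre of the top of the start button, a round grey push button 32 mm in diameter in a black collar 44 mm in diameter on the unit's top; it is pressed straight down. Its top is 22 mm above the unit's top when up.
- slab: The fixed plywood loading slab, 225 x 255 x 10 mm (x, y, z), printed with five carton outlines; origin at the centre of its underside.
- place_1 (a point): Centre of outline 1 on the slab's top (slab x -52, y +52 mm). The long side of a carton lies along the slab's y here.
- place_2 (a point): Centre of outline 2 on the slab's top (slab x -52, y -52 mm). The long side of a carton lies along the slab's y here.
- place_3 (a point): Centre of outline 3 on the slab's top (slab x +36, y +72 mm). The long side of a carton lies along the slab's x here.
- place_4 (a point): Centre of outline 4 on the slab's top (slab x +36, y 0). The long side of a carton lies along the slab's x here.
- place_5 (a point): Centre of outline 5 on the slab's top (slab x +36, y -72 mm). The long side of a carton lies along the slab's x here. Cartons in neighbouring outlines stand 8 mm apart.
- mug: White mug, 80 mm across and 90 mm tall, a bystander at the robot's right; origin at the centre of its underside.
- bottle: Small clear plastic bottle with a blue cap, 60 mm across and 125 mm tall, a bystander at the robot's right; origin at the centre of its underside.
- jar: Glass jar with a red cap, 90 mm across and 120 mm tall, a bystander beyond the unit; origin at the centre of its underside.
- carton_1: Small cardboard gift carton (all are alike; some may be absent), 0.15 to 0.31 kg: a box 96 x 64 x 55 mm (x, y, z) with a stiff upright handle web on the middle of its top, 56 mm long (along x), 14 mm thick (y) and 42 mm high (total height 97 mm). Origin at the centre of its underside, x along its long side. Either end may face either way.
- carton_2: Small cardboard gift carton (all are alike; some may be absent), 0.15 to 0.31 kg: a box 96 x 64 x 55 mm (x, y, z) with a stiff upright handle web on the middle of its top, 56 mm long (along x), 14 mm thick (y) and 42 mm high (total height 97 mm). Origin at the centre of its underside, x along its long side. Either end may face either way.
- carton_3: Small cardboard gift carton (all are alike; some may be absent), 0.15 to 0.31 kg: a box 96 x 64 x 55 mm (x, y, z) with a stiff upright handle web on the middle of its top, 56 mm long (along x), 14 mm thick (y) and 42 mm high (total height 97 mm). Origin at the centre of its underside, x along its long side. Either end may face either way.
- carton_4: Small cardboard gift carton (all are alike; some may be absent), 0.15 to 0.31 kg: a box 96 x 64 x 55 mm (x, y, z) with a stiff upright handle web on the middle of its top, 56 mm long (along x), 14 mm thick (y) and 42 mm high (total height 97 mm). Origin at the centre of its underside, x along its long side. Either end may face either way.
- carton_5: Small cardboard gift carton (all are alike; some may be absent), 0.15 to 0.31 kg: a box 96 x 64 x 55 mm (x, y, z) with a stiff upright handle web on the middle of its top, 56 mm long (along x), 14 mm thick (y) and 42 mm high (total height 97 mm). Origin at the centre of its underside, x along its long side. Either end may face either way.

How it is judged (in metres and radians):
On the way, in this order (a step that is already met when the one before it is completed fails the run):
1. the sleeve stands at 6 and is let go (value of joint sleeve between 2.99159 and 3.29159 rad and contact force between sleeve and the fingers below 0.3 N), for 0.3 s.
2. every carton stands released in an outline of the slab, with the sleeve at 6 (value of joint sleeve between 2.99159 and 3.29159 rad and ((horizontal distance between carton_1 and place_1 below 0.01 m and angle between the x axis of carton_1 and the y axis of slab, either way round below 0.12 rad) or (horizontal distance between carton_1 and place_2 below 0.01 m and angle between the x axis of carton_1 and the y axis of slab, either way round below 0.12 rad) or (horizontal distance between carton_1 and place_3 below 0.01 m and angle between the x axis of carton_1 and the x axis of slab, either way round below 0.12 rad) or (horizontal distance between carton_1 and place_4 below 0.01 m and angle between the x axis of carton_1 and the x axis of slab, either way round below 0.12 rad) or (horizontal distance between carton_1 and place_5 below 0.01 m and angle between the x axis of carton_1 and the x axis of slab, either way round below 0.12 rad)) and z of carton_1 in the frame of slab between 0.004 and 0.016 m and angle between each of carton_1, carton_2, carton_3, carton_4, carton_5's own z axis and vertical below 0.1 rad and linear speed of each of carton_1, carton_2, carton_3, carton_4, carton_5 below 0.03 m/s and ((horizontal distance between carton_2 and place_1 below 0.01 m and angle between the x axis of carton_2 and the y axis of slab, either way round below 0.12 rad) or (horizontal distance between carton_2 and place_2 below 0.01 m and angle between the x axis of carton_2 and the y axis of slab, either way round below 0.12 rad) or (horizontal distance between carton_2 and place_3 below 0.01 m and angle between the x axis of carton_2 and the x axis of slab, either way round below 0.12 rad) or (horizontal distance between carton_2 and place_4 below 0.01 m and angle between the x axis of carton_2 and the x axis of slab, either way round below 0.12 rad) or (horizontal distance between carton_2 and place_5 below 0.01 m and angle between the x axis of carton_2 and the x axis of slab, either way round below 0.12 rad)) and z of carton_2 in the frame of slab between 0.004 and 0.016 m and ((horizontal distance between carton_3 and place_1 below 0.01 m and angle between the x axis of carton_3 and the y axis of slab, either way round below 0.12 rad) or (horizontal distance between carton_3 and place_2 below 0.01 m and angle between the x axis of carton_3 and the y axis of slab, either way round below 0.12 rad) or (horizontal distance between carton_3 and place_3 below 0.01 m and angle between the x axis of carton_3 and the x axis of slab, either way round below 0.12 rad) or (horizontal distance between carton_3 and place_4 below 0.01 m and angle between the x axis of carton_3 and the x axis of slab, either way round below 0.12 rad) or (horizontal distance between carton_3 and place_5 below 0.01 m and angle between the x axis of carton_3 and the x axis of slab, either way round below 0.12 rad)) and z of carton_3 in the frame of slab between 0.004 and 0.016 m and ((horizontal distance between carton_4 and place_1 below 0.01 m and angle between the x axis of carton_4 and the y axis of slab, either way round below 0.12 rad) or (horizontal distance between carton_4 and place_2 below 0.01 m and angle between the x axis of carton_4 and the y axis of slab, either way round below 0.12 rad) or (horizontal distance between carton_4 and place_3 below 0.01 m and angle between the x axis of carton_4 and the x axis of slab, either way round below 0.12 rad) or (horizontal distance between carton_4 and place_4 below 0.01 m and angle between the x axis of carton_4 and the x axis of slab, either way round below 0.12 rad) or (horizontal distance between carton_4 and place_5 below 0.01 m and angle between the x axis of carton_4 and the x axis of slab, either way round below 0.12 rad)) and z of carton_4 in the frame of slab between 0.004 and 0.016 m and ((horizontal distance between carton_5 and place_1 below 0.01 m and angle between the x axis of carton_5 and the y axis of slab, either way round below 0.12 rad) or (horizontal distance between carton_5 and place_2 below 0.01 m and angle between the x axis of carton_5 and the y axis of slab, either way round below 0.12 rad) or (horizontal distance between carton_5 and place_3 below 0.01 m and angle between the x axis of carton_5 and the x axis of slab, either way round below 0.12 rad) or (horizontal distance between carton_5 and place_4 below 0.01 m and angle between the x axis of carton_5 and the x axis of slab, either way round below 0.12 rad) or (horizontal distance between carton_5 and place_5 below 0.01 m and angle between the x axis of carton_5 and the x axis of slab, either way round below 0.12 rad)) and z of carton_5 in the frame of slab between 0.004 and 0.016 m and contact force between each of carton_1, carton_2, carton_3, carton_4, carton_5 and the fingers below 0.5 N), for 0.3 s.
3. the start button is pressed down (value of joint start above 0.0045 m), for 0.02 s.
At the end, for the whole second after the job is handed in: The sleeve stands at 6 (within 0.15 rad), the start button is up again, and every carton present stands upright and at rest on the slab's top (height within 6 mm, tilt under 0.1 rad), its centre within 10 mm of the centre of an outline and its long side within 0.12 rad of the outline's (value of joint sleeve between 2.99159 and 3.29159 rad and ((horizontal distance between carton_1 and place_1 below 0.01 m and angle between the x axis of carton_1 and the y axis of slab, either way round below 0.12 rad) or (horizontal distance between carton_1 and place_2 below 0.01 m and angle between the x axis of carton_1 and the y axis of slab, either way round below 0.12 rad) or (horizontal distance between carton_1 and place_3 below 0.01 m and angle between the x axis of carton_1 and the x axis of slab, either way round below 0.12 rad) or (horizontal distance between carton_1 and place_4 below 0.01 m and angle between the x axis of carton_1 and the x axis of slab, either way round below 0.12 rad) or (horizontal distance between carton_1 and place_5 below 0.01 m and angle between the x axis of carton_1 and the x axis of slab, either way round below 0.12 rad)) and z of carton_1 in the frame of slab between 0.004 and 0.016 m and angle between each of carton_1, carton_2, carton_3, carton_4, carton_5's own z axis and vertical below 0.1 rad and linear speed of each of carton_1, carton_2, carton_3, carton_4, carton_5 below 0.03 m/s and ((horizontal distance between carton_2 and place_1 below 0.01 m and angle between the x axis of carton_2 and the y axis of slab, either way round below 0.12 rad) or (horizontal distance between carton_2 and place_2 below 0.01 m and angle between the x axis of carton_2 and the y axis of slab, either way round below 0.12 rad) or (horizontal distance between carton_2 and place_3 below 0.01 m and angle between the x axis of carton_2 and the x axis of slab, either way round below 0.12 rad) or (horizontal distance between carton_2 and place_4 below 0.01 m and angle between the x axis of carton_2 and the x axis of slab, either way round below 0.12 rad) or (horizontal distance between carton_2 and place_5 below 0.01 m and angle between the x axis of carton_2 and the x axis of slab, either way round below 0.12 rad)) and z of carton_2 in the frame of slab between 0.004 and 0.016 m and ((horizontal distance between carton_3 and place_1 below 0.01 m and angle between the x axis of carton_3 and the y axis of slab, either way round below 0.12 rad) or (horizontal distance between carton_3 and place_2 below 0.01 m and angle between the x axis of carton_3 and the y axis of slab, either way round below 0.12 rad) or (horizontal distance between carton_3 and place_3 below 0.01 m and angle between the x axis of carton_3 and the x axis of slab, either way round below 0.12 rad) or (horizontal distance between carton_3 and place_4 below 0.01 m and angle between the x axis of carton_3 and the x axis of slab, either way round below 0.12 rad) or (horizontal distance between carton_3 and place_5 below 0.01 m and angle between the x axis of carton_3 and the x axis of slab, either way round below 0.12 rad)) and z of carton_3 in the frame of slab between 0.004 and 0.016 m and ((horizontal distance between carton_4 and place_1 below 0.01 m and angle between the x axis of carton_4 and the y axis of slab, either way round below 0.12 rad) or (horizontal distance between carton_4 and place_2 below 0.01 m and angle between the x axis of carton_4 and the y axis of slab, either way round below 0.12 rad) or (horizontal distance between carton_4 and place_3 below 0.01 m and angle between the x axis of carton_4 and the x axis of slab, either way round below 0.12 rad) or (horizontal distance between carton_4 and place_4 below 0.01 m and angle between the x axis of carton_4 and the x axis of slab, either way round below 0.12 rad) or (horizontal distance between carton_4 and place_5 below 0.01 m and angle between the x axis of carton_4 and the x axis of slab, either way round below 0.12 rad)) and z of carton_4 in the frame of slab between 0.004 and 0.016 m and ((horizontal distance between carton_5 and place_1 below 0.01 m and angle between the x axis of carton_5 and the y axis of slab, either way round below 0.12 rad) or (horizontal distance between carton_5 and place_2 below 0.01 m and angle between the x axis of carton_5 and the y axis of slab, either way round below 0.12 rad) or (horizontal distance between carton_5 and place_3 below 0.01 m and angle between the x axis of carton_5 and the x axis of slab, either way round below 0.12 rad) or (horizontal distance between carton_5 and place_4 below 0.01 m and angle between the x axis of carton_5 and the x axis of slab, either way round below 0.12 rad) or (horizontal distance between carton_5 and place_5 below 0.01 m and angle between the x axis of carton_5 and the x axis of slab, either way round below 0.12 rad)) and z of carton_5 in the frame of slab between 0.004 and 0.016 m and value of joint start below 0.002 m); the robot touches nothing.
It fails at once if the mug is moved by more than 30 mm or tipped (distance of mug from where it was at the start of the episode above 0.03 m or angle between mug's own z axis and vertical above 0.3 rad).
It fails at once if the bottle is moved by more than 30 mm or tipped (distance of bottle from where it was at the start of the episode above 0.03 m or angle between bottle's own z axis and vertical above 0.3 rad).
It fails at once if the jar is moved by more than 30 mm or tipped (distance of jar from where it was at the start of the episode above 0.03 m or angle between jar's own z axis and vertical above 0.3 rad).
Of carton_1, carton_2, carton_3, carton_4, carton_5 only 3 to 5 are there at a start; the rules pass over those that are not, and their reading is None.
At some moment in a run one of carton_1, carton_2, carton_3, carton_4, carton_5 may be knocked a few centimetres aside while the robot is not near it.
It also fails if it takes over 210 s, if anything falls off the work surface, if the arm or the gripper's body presses on something with over 40 N, if the wrist force passes 120 N, or if a joint passes its speed limit or range.

## Working session

There is one attempt and no reset: what is moved stays moved. The work goes in short steps, Python scripts to look and compute and a tool call to move; the robot and the scene stay as the last step left them, time stands still between calls to the robot, and variables do not carry over. Pictures are saved under pics/ and viewed, at most 14 in all, crops included, and the job is handed in when it is done.

Besides the shell and the picture viewer there is one more tool, called after "Emit:" as name([rows], argument=value, ...), one row to a line, values as JSON. arm_command: Moves the arm, as the interface text tells. Its arguments: {"type":"object","properties":{"linear":{"type":"array"},"twist":{"type":"array"},"gripper":{"type":"number"},"squeeze":{"type":"number"}},"required":["linear","twist"]}

```bash
mkdir -p pics; cat > h.py <<'E'
import numpy as np, cv2
from bench import read_state, grab_frame, robot
def px2w(f,uv,z):
    K=f["mtx"];T=f["world_from_camera"]
    uv=np.atleast_2d(np.asarray(uv,float))
    d=np.c_[(uv[:,0]-K[0,2])/K[0,0],-(uv[:,1]-K[1,2])/K[1,1],-np.ones(len(uv))]@T[:3,:3].T
    o=T[:3,3];return o+d*((z-o[2])/d[:,2])[:,None]
def w2px(f,p):
    K=f["mtx"];T=f["world_from_camera"]
    c=(np.atleast_2d(p)-T[:3,3])@T[:3,:3]
    return np.c_[K[0,0]*c[:,0]/-c[:,2]+K[0,2],K[1,1]*-c[:,1]/-c[:,2]+K[1,2]]
E
python3 - <<'E'
from h import *
for n in("scene","top"):
    f=grab_frame(n);cv2.imwrite(f"pics/{n}0.png",f["image"]);print(f.keys(),f["mtx"],f["world_from_camera"].round(3))
print(read_state())
E
```

```text
dict_keys(['image', 'mtx', 'world_from_camera']) [[423.19679019   0.         320.22229224]
 [  0.         423.19679019 196.10066258]
 [  0.           0.           1.        ]] [[-1.070e-01 -8.330e-01  5.420e-01  1.164e+00]
 [ 9.940e-01 -9.000e-02  5.700e-02 -3.000e-02]
 [ 1.000e-03  5.450e-01  8.380e-01  9.900e-01]
 [ 0.000e+00  0.000e+00  0.000e+00  1.000e+00]]
dict_keys(['image', 'mtx', 'world_from_camera']) [[396.82135147   0.         319.40812323]
 [  0.         396.82135147 198.93691489]
 [  0.           0.           1.        ]] [[-0.029  0.987 -0.161  0.394]
 [-1.    -0.028  0.012 -0.066]
 [ 0.008  0.161  0.987  1.301]
 [ 0.     0.     0.     1.   ]]
{'time_s': 0.1, 'joints': array([-65.84257606,  39.52931672, -11.14473302,  89.73915182,
         9.01330946,  51.70765161, -12.32230801]), 'qd': array([-0.030252  , -0.09333921, -0.04521601, -0.11823834, -0.06883817,
       -0.0483655 ,  0.06149762]), 'joint_efforts': array([-2.39267691e-03, -5.40599298e+01, -1.27137020e+00, -1.58987010e+01,
        9.40987462e-03,  4.34271118e-03, -7.81933451e-08]), 'tool_pos': array([0.23618961, 0.57803187, 0.23055269]), 'ee_rot': array([-1.79906029e+02,  7.35079527e-03,  1.57785671e+02]), 'ft_force': array([-0.23938988, -1.43606089, -0.20504645]), 'moment': array([ 0.01728452, -0.01063118, -0.01297843]), 'finger_force': 0.0, 'grip_width': 0.9994993970852845}
```

View pics/top0.png

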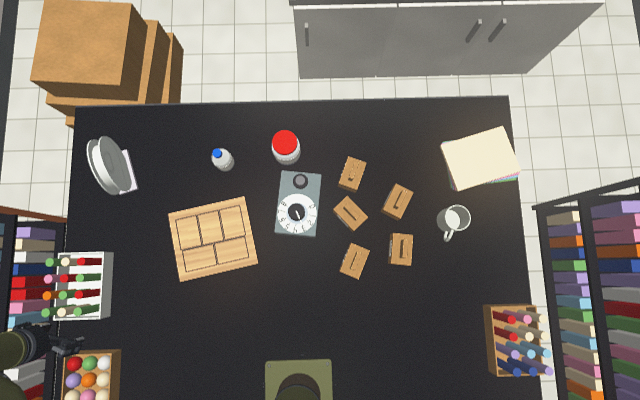

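View pics/scene0.png

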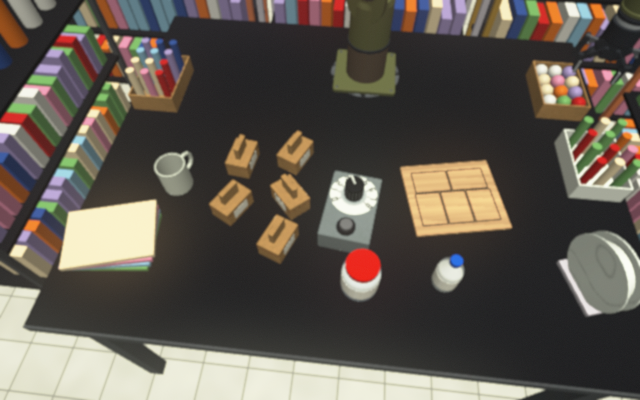

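```bash
python3 - <<'E'
from h import *
f=cv2.imread("pics/top0.png")
cv2.imwrite("pics/c1.png",cv2.resize(f[145:285,265:425],None,fx=5,fy=4.2,interpolation=cv2.INTER_CUBIC)) if 0 else cv2.imwrite("pics/c1.png",cv2.resize(f[150:286,265:425],None,fx=4.4,fy=4.4,interpolation=cv2.INTER_CUBIC))
h=cv2.cvtColor(f,cv2.COLOR_BGR2HSV)
for u,v in[(350,172),(352,165),(345,210),(400,245),(290,185),(185,215),(205,205),(100,350)]:print(u,v,f[v,u],h[v,u])
E
```

```text
350 172 [ 95 140 182] [ 16 122 182]
352 165 [102 156 201] [ 16 126 201]
345 210 [ 70  97 120] [ 16 106 120]
400 245 [ 68 100 129] [ 16 121 129]
290 185 [164 165 152] [ 88  20 165]
185 215 [128 175 218] [ 16 105 218]
205 205 [123 168 209] [ 16 105 209]
100 350 [56 76 95] [ 15 105  95]
```

View pics/c1.png

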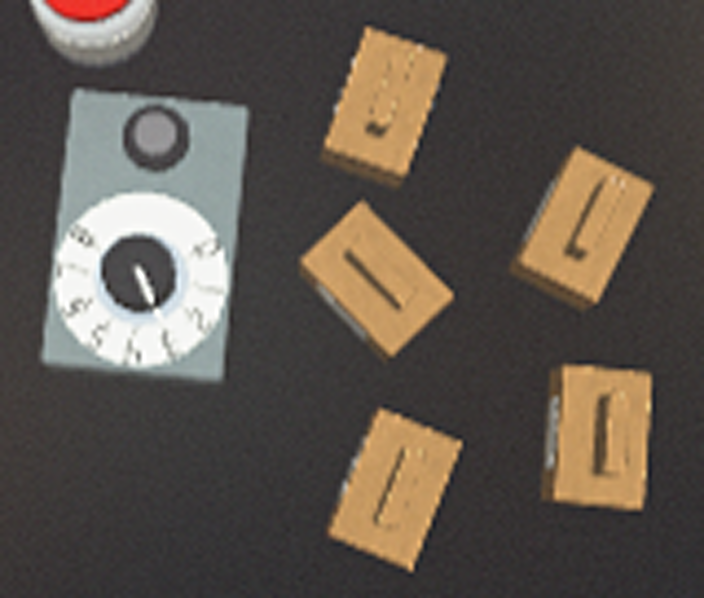

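```bash
cat >> h.py <<'E'
def hulls(f,mask,z,amin):
    """world-plane convex hulls (mm) of mask blobs; mask is 4x upsampled"""
    out=[]
    for c in cv2.findContours(mask,cv2.RETR_EXTERNAL,cv2.CHAIN_APPROX_NONE)[0]:
        if cv2.contourArea(c)>amin*16:
            uv=(cv2.convexHull(c)[:,0]+.5)/4-.5
            out.append((uv,(px2w(f,uv,z)[:,:2]*1000).astype(np.float32)))
    return out
def rect(p):
    (c,s,a)=cv2.minAreaRect(p)
    if s[0]<s[1]: s=s[::-1];a+=90
    return np.round(c,1),np.round(s,1),round((a+90)%180-90,1)  # long-side direction, deg in world
def up(f):
    i=cv2.resize(f["image"],None,fx=4,fy=4,interpolation=cv2.INTER_CUBIC);return i,cv2.cvtColor(i,cv2.COLOR_BGR2HSV)
def cartons(f,v=150):
    i,h=up(f);m=cv2.inRange(h,(10,70,v),(22,255,255));m[:, :1060]=0;m[:,1740:]=0;m[:520]=0;m[1220:]=0
    return [rect(p) for _,p in hulls(f,m,.055,150)]
E
python3 - <<'E'
from h import *
f=grab_frame("top");i,h=up(f)
for v in(150,165):
  for r in cartons(f,v):print("carton",v,*r)
m=cv2.inRange(h,(10,60,110),(22,255,255));m[:,:600]=0;m[:,1060:]=0;m[:760]=0;m[1160:]=0
for _,p in hulls(f,m,.01,2000):print("slab",*rect(p))
m=cv2.inRange(i,(110,110,110),(255,255,255));m[:,:1080]=0;m[:,1300:]=0;m[:672]=0;m[960:]=0
for _,p in hulls(f,m,.07,1000):print("unit",*rect(p))
w=cv2.inRange(i,(215,215,215),(255,255,255));w[:,:1080]=0;w[:,1300:]=0;w[:740]=0;w[960:]=0
for uv,p in hulls(f,w,.07,300):print("disc",cv2.fitEllipse(p))
# line on sleeve top: bright inside the dark disc
for uv,p in hulls(f,w,.121,3):print("white@121",rect(p),len(p),p.mean(0))
E
```

```text
carton 150 [ 400.2 -184.8] [97.3 64.8] -24.4
carton 150 [ 432.5 -333.8] [96.7 65.1] -7.7
carton 150 [ 549.8 -177.7] [95.8 63.8] 42.1
carton 150 [ 585.1 -331.3] [95.7 63.6] -29.4
carton 150 [ 680.3 -190.3] [96.8 64.3] -21.9
carton 165 [ 400.4 -184.8] [96.2 64.1] -24.5
carton 165 [ 432.4 -333.9] [96.3 64.2] -8.3
carton 165 [ 549.6 -178. ] [95.2 62.7] 42.3
carton 165 [ 584.9 -331.5] [94.8 62.3] -29.4
carton 165 [ 680.2 -190.3] [95.7 63.8] -21.6
slab [486.2 267.8] [257.6 228.7] -78.4
unit [585.1 -13.6] [199.7 128.9] -7.3
disc ((552.5457153320312, -9.115718841552734), (122.44385528564453, 123.06709289550781), 82.80720520019531)
white@121 (array([546.2, -11.6]), array([117.3, 116.6]), 22.6) 41 [545.8074    -8.067341]
```

```bash
cat > plan.py <<'E'
import sys,numpy as np
from bench import read_state
# args: waypoints x,y,z(mm),yaw ; prints shift (tool axes at previous waypoint) and twist
def plan(cur,*w):
    for t in w:
        a=np.radians(cur[3]);d=np.array(t[:3])-cur[:3]
        tw=-((t[3]-cur[3]+180)%360-180)
        print(np.round([d[0]*np.cos(a)+d[1]*np.sin(a), d[0]*np.sin(a)-d[1]*np.cos(a), -d[2]],1),"twist",round(np.radians(tw),3),"rows",round(max(np.linalg.norm(d)/41.7,abs(tw)/7.16),1))
        cur=np.array(t,float)
def here():
    s=read_state();return np.r_[s["tool_pos"]*1000,s["ee_rot"][2]]
if __name__=="__main__":
    h=here();s=read_state();print(h.round(1),s["ee_rot"].round(2),"q7",s["joints"][6].round(1),"t",s["time_s"])
    plan(h,*[tuple(map(float,a.split(","))) for a in sys.argv[1:]])
E
python3 plan.py 552.4,-9.4,200,134 552.4,-9.4,82,134
```

```text
[236.2 578.1 230.7 157.8] [-1.7992e+02  1.0000e-02  1.5779e+02] q7 -12.3 t 0.15
[-514.9 -424.4   30.7] twist 0.415 rows 16.0
[  0.   0. 118.] twist -0.0 rows 2.8
```

Emit:
arm_command([
  [-26,-21,2],
  [-51,-42,3],
  [-77,-64,5],
  [-103,-85,6],
  [-129,-106,8],
  [-154,-127,9],
  [-180,-148,11],
  [-206,-170,12],
  [-232,-191,14],
  [-257,-212,15],
], twist=[0,0,0,0,0,0,0,0,0,0], gripper=85, squeeze=60)

```text
time_s: 0.98
tool_pos: [0.3946, 0.2834, 0.2161]
ee_rot: [-180.0, -0.0, 157.8]
ft_force: [1.4, -0.3, 0.3]
grip_width: 0.996
finger_force: 0.0
```

Emit:
arm_command([
  [-32,-26,2],
  [-64,-53,4],
  [-97,-80,6],
  [-129,-106,8],
  [-161,-133,10],
  [-193,-159,12],
  [-225,-186,14],
  [-258,-212.4,15.7],
  [-258,-212.4,15.7],
  [-258,-212.4,15.7],
], twist=[0.05,0.1,0.15,0.2,0.25,0.3,0.36,0.415,0.415,0.415])

```text
time_s: 1.82
tool_pos: [0.5533, -0.0127, 0.2001]
ee_rot: [-179.9, 0.1, 133.6]
ft_force: [-0.2, -0.1, 0.4]
grip_width: 0.994
finger_force: 0.0
```

```bash
python3 plan.py 552.4,-9.4,82,134
```

```text
[553.3 -12.7 200.1 133.6] [-1.7994e+02  7.0000e-02  1.3364e+02] q7 31.7 t 1.8167
[  3.    1.6 118.1] twist -0.006 rows 2.8
```

Emit:
arm_command([
  [0,0,15],
  [0,0,30],
  [0,0,45],
  [0,0,60],
  [0,0,75],
  [0,0,90],
  [0,0,105],
  [0,0,118],
  [0,0,118],
  [0,0,118],
], twist=[0,0,0,0,0,0,0,0,0,0])

```text
time_s: 2.65
tool_pos: [0.5517, -0.0072, 0.0823]
ee_rot: [-180.0, -0.1, 134.1]
ft_force: [-0.1, -0.0, 0.6]
grip_width: 0.997
finger_force: 0.0
```

```bash
python3 plan.py 552.4,-9.4,82,134
```

```text
[551.7  -7.2  82.3 134.1] [-1.7996e+02 -1.2000e-01  1.3415e+02] q7 29.2 t 2.65
[-2.  -1.   0.3] twist 0.003 rows 0.1
```

Emit:
arm_command([
  [0,0,0],
  [0,0,0],
  [0,0,0],
  [0,0,0],
  [0,0,0],
  [0,0,0],
  [0,0,0],
  [0,0,0],
  [0,0,0],
  [0,0,0],
], twist=[0,0,0,0,0,0,0,0,0,0], gripper=35, squeeze=60)

```text
time_s: 3.48
tool_pos: [0.5528, -0.009, 0.0838]
ee_rot: [180.0, 0.0, 134.0]
ft_force: [-2.0, 0.5, 6.2]
grip_width: 0.571
finger_force: 61.1
```

Emit:
arm_command([
  [0,0,0],
  [0,0,0],
  [0,0,0],
  [0,0,0],
  [0,0,0],
  [0,0,0],
  [0,0,0],
  [0,0,0],
  [0,0,0],
  [0,0,0],
], twist=[0.08,0.16,0.24,0.32,0.4,0.48,0.56,0.64,0.72,0.8])

```text
time_s: 4.32
tool_pos: [0.5517, -0.0095, 0.0838]
ee_rot: [-179.9, 0.0, 87.9]
ft_force: [-3.8, -1.1, 8.0]
grip_width: 0.574
finger_force: 61.1
```

Emit:
arm_command([
  [0,0,0],
  [0,0,0],
  [0,0,0],
  [0,0,0],
  [0,0,0],
  [0,0,0],
  [0,0,0],
  [0,0,0],
  [0,0,0],
  [0,0,0],
], twist=[0.1,0.2,0.3,0.4,0.5,0.6,0.7,0.77,0.77,0.77])

```text
time_s: 5.15
tool_pos: [0.5508, -0.0091, 0.0837]
ee_rot: [-179.9, 0.1, 44.0]
ft_force: [-6.2, 0.6, 9.0]
grip_width: 0.573
finger_force: 61.4
```

```bash
python3 plan.py
```

```text
[550.8  -9.1  83.7  44. ] [-1.7986e+02  8.0000e-02  4.4000e+01] q7 -25.2 t 5.15
```

Release, rise, then check.

Emit:
arm_command([
  [0,0,0],
  [0,0,0],
  [0,0,0],
  [0,0,0],
  [0,0,0],
  [0,0,0],
  [0,0,0],
  [0,0,0],
  [0,0,0],
  [0,0,0],
], twist=[0,0,0,0,0,0,0,0,0,0], gripper=85)

```text
time_s: 5.98
tool_pos: [0.5526, -0.009, 0.0826]
ee_rot: [-180.0, -0.0, 44.1]
ft_force: [-0.2, 0.1, 0.0]
grip_width: 0.997
finger_force: 0.0
```

Emit:
arm_command([
  [0,0,-10],
  [0,0,-30],
  [0,0,-60],
  [0,0,-100],
  [0,0,-130],
  [-30,0,-130],
  [-60,0,-130],
  [-100,0,-130],
  [-140,0,-130],
  [-140,0,-130],
], twist=[0,0,0,0,0,0,0,0,0,0])

```text
time_s: 6.82
tool_pos: [0.4448, -0.1124, 0.2137]
ee_rot: [-179.9, 0.3, 43.4]
ft_force: [-0.9, -0.1, 0.1]
grip_width: 0.999
finger_force: 0.0
```

```bash
python3 - <<'E'
from h import *
f=grab_frame("top");cv2.imwrite("pics/t1.png",cv2.resize(f["image"][140:290,255:425],None,fx=4.4,fy=3.9 if 0 else 4,interpolation=cv2.INTER_CUBIC))
for r in cartons(f):print(*r)
E
python3 plan.py
```

```text
[ 393.2 -199.6] [96.9 31.6] -24.2
[ 432.5 -333.8] [96.7 65.1] -7.7
[ 553.3 -181.7] [95.7 53.3] 42.1
[ 585.1 -331.3] [95.7 63.6] -29.4
[ 680.  -190.2] [96.3 64.3] -21.7
[ 448.4 -109.6  213.6   43.6] [-1.7996e+02  1.0000e-01  4.3590e+01] q7 -17.7 t 6.8667
```

View pics/t1.png

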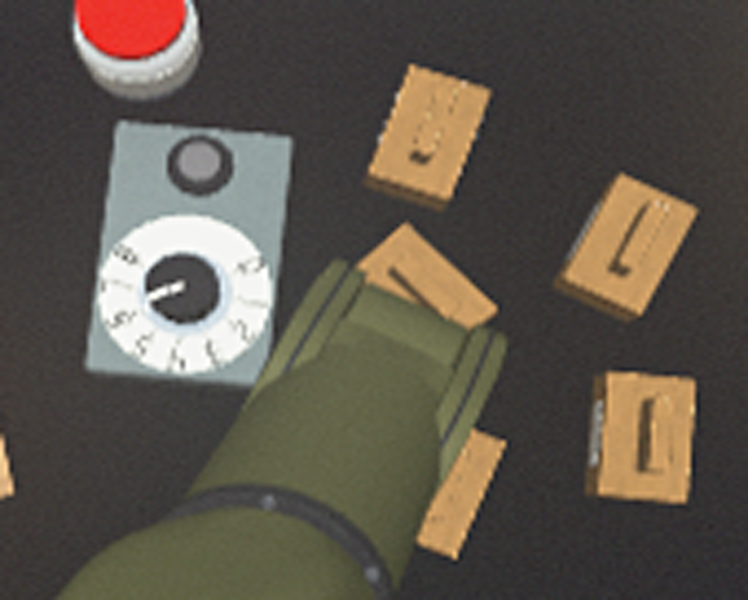

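```bash
python3 - <<'E'
from plan import plan
plan((451.8,-106.5,212.3,44),(549.8,-177.7,130,42.1),(549.8,-177.7,62,42.1),(549.8,-177.7,220,42.1),(446.1,207.6,220,101.6),(446.1,207.6,73,101.6))
E
```

```text
[ 21.  119.3  82.3] twist 0.033 rows 3.5
[ 0.  0. 68.] twist -0.0 rows 1.6
[   0.    0. -158.] twist -0.0 rows 3.8
[ 181.4 -355.4   -0. ] twist -1.038 rows 9.6
[  0.   0. 147.] twist -0.0 rows 3.5
```

Emit:
arm_command([
  [7,40,15],
  [14,80,30],
  [21,119.3,45],
  [21,119.3,65],
  [21,119.3,82.3],
  [21,119.3,100],
  [21,119.3,120],
  [21,119.3,140],
  [21,119.3,150.3],
  [21,119.3,150.3],
], twist=[0.033,0.033,0.033,0.033,0.033,0.033,0.033,0.033,0.033,0.033], gripper=45)

```text
time_s: 7.7
tool_pos: [0.5494, -0.1761, 0.0604]
ee_rot: [-179.8, 0.1, 42.2]
ft_force: [0.9, 0.1, -0.1]
grip_width: 0.527
finger_force: 0.0
```

Emit:
arm_command([
  [0,0,0],
  [0,0,0],
  [0,0,0],
  [0,0,0],
  [0,0,0],
  [0,0,-10],
  [0,0,-40],
  [0,0,-80],
  [0,0,-120],
  [0,0,-158],
], twist=[0,0,0,0,0,0,0,0,0,0], gripper=4, squeeze=50)

```text
time_s: 8.53
tool_pos: [0.5495, -0.1775, 0.2228]
ee_rot: [-180.0, 0.0, 42.1]
ft_force: [1.9, 0.5, -1.1]
grip_width: 0.156
finger_force: 50.9
```

```bash
python3 plan.py
```

```text
[ 549.5 -177.5  222.8   42.1] [-1.800e+02  1.000e-02  4.213e+01] q7 -16.5 t 8.5333
```

Emit:
arm_command([
  [12,-24,0],
  [30,-59,0],
  [50,-98,0],
  [70,-138,0],
  [91,-178,0],
  [111,-217,0],
  [131,-257,0],
  [150,-294,0],
  [168,-329,0],
  [181.4,-355.4,0],
], twist=[-0.1,-0.2,-0.32,-0.44,-0.56,-0.68,-0.8,-0.9,-0.98,-1.038])

```text
time_s: 9.37
tool_pos: [0.445, 0.2092, 0.2211]
ee_rot: [180.0, -0.0, 101.8]
ft_force: [0.9, -0.0, -0.8]
grip_width: 0.156
finger_force: 50.9
```

Emit:
arm_command([
  [0,0,0],
  [0,0,15],
  [0,0,40],
  [0,0,65],
  [0,0,90],
  [0,0,110],
  [0,0,125],
  [0,0,135],
  [0,0,142],
  [0,0,147],
], twist=[0,0,0,0,0,0,0,0,0,0])

```text
time_s: 10.2
tool_pos: [0.4462, 0.2076, 0.0732]
ee_rot: [180.0, 0.0, 101.6]
ft_force: [0.2, -0.7, 8.4]
grip_width: 0.158
finger_force: 52.6
```

```bash
python3 - <<'E'
from plan import *
print(here().round(1))
from h import *
f=grab_frame("top")
for r in cartons(f):print(*r)
E
```

```text
[446.2 207.6  73.2 101.6]
[ 400.2 -184.8] [97.2 65.2] -24.6
[ 432.4 -334. ] [96.7 64.6] -7.7
[ 585.2 -331.1] [95.7 63.9] -29.4
[ 680.1 -190.2] [96.3 64.3] -21.9
```

```bash
python3 - <<'E'
from plan import plan
plan((446.1,207.6,73,101.6),(446.1,207.6,190,101.6),(400.2,-184.8,190,155.5),(400.2,-184.8,62,155.5),(400.2,-184.8,220,155.5),(425.1,309.4,220,101.6),(425.1,309.4,73,101.6),(425.1,309.4,190,101.6))
E
```

```text
[   0.    0. -117.] twist -0.0 rows 2.8
[-375.2 -123.9   -0. ] twist -0.941 rows 9.5
[  0.   0. 128.] twist -0.0 rows 3.1
[   0.    0. -158.] twist -0.0 rows 3.8
[182.3 460.   -0. ] twist 0.941 rows 11.9
[  0.   0. 147.] twist -0.0 rows 3.5
[   0.    0. -117.] twist -0.0 rows 2.8
```

Emit:
arm_command([
  [0,0,0],
  [0,0,0],
  [0,0,0],
  [0,0,0],
  [0,0,0],
  [0,0,-10],
  [0,0,-35],
  [0,0,-65],
  [0,0,-100],
  [0,0,-117],
], twist=[0,0,0,0,0,0,0,0,0,0], gripper=45)

```text
time_s: 11.08
tool_pos: [0.4471, 0.2081, 0.1942]
ee_rot: [179.7, -0.1, 101.6]
ft_force: [0.1, 0.6, 0.6]
grip_width: 0.525
finger_force: 0.0
```

Emit:
arm_command([
  [-34,-11,0],
  [-73,-24,0],
  [-113,-37,0],
  [-152,-50,0],
  [-192,-63,0],
  [-231,-76,0],
  [-271,-89,0],
  [-310,-102,0],
  [-350,-115.5,0],
  [-375.2,-123.9,0],
], twist=[-0.1,-0.2,-0.3,-0.4,-0.5,-0.6,-0.7,-0.8,-0.88,-0.941])

```text
time_s: 11.92
tool_pos: [0.3986, -0.1895, 0.1909]
ee_rot: [-179.9, 0.0, 155.5]
ft_force: [0.2, -0.2, 0.1]
grip_width: 0.523
finger_force: 0.0
```

Emit:
arm_command([
  [0,0,0],
  [0,0,20],
  [0,0,40],
  [0,0,60],
  [0,0,80],
  [0,0,100],
  [0,0,115],
  [0,0,128],
  [0,0,128],
  [0,0,128],
], twist=[0,0,0,0,0,0,0,0,0,0])

```text
time_s: 12.75
tool_pos: [0.4002, -0.1844, 0.0624]
ee_rot: [-180.0, -0.0, 155.6]
ft_force: [-0.6, 0.6, -0.2]
grip_width: 0.526
finger_force: 0.0
```

```bash
python3 - <<'E'
from plan import *
print(here().round(1),read_state()["joints"].round())
from h import *
f=grab_frame("top");i,h=up(f)
m=cv2.inRange(h,(10,60,110),(22,255,255));m[:,:600]=0;m[:,1060:]=0;m[:760]=0;m[1160:]=0
for _,p in hulls(f,m,.01,2000):print("slab",*rect(p))
cv2.imwrite("pics/s1.png",cv2.resize(f["image"][180:300,150:280],None,fx=4.5,fy=4.5,interpolation=cv2.INTER_CUBIC))
E
```

```text
[ 400.2 -184.4   62.4  155.6] [ 21.  46.  -4. 128.  24.   7.  60.]
slab [486.2 267.8] [257.5 228.7] -78.4
```

View pics/s1.png

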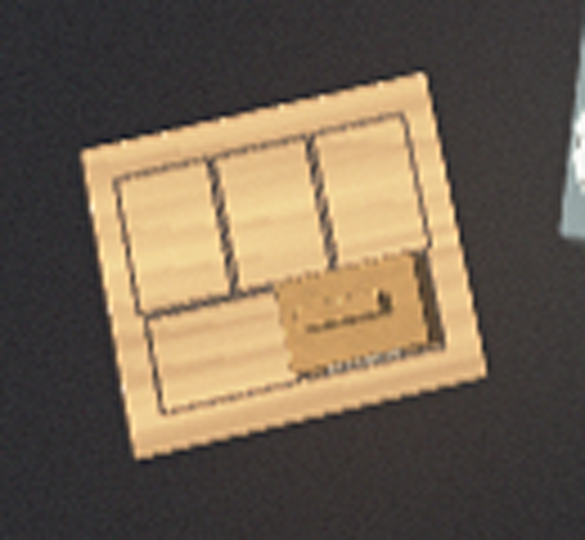

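Emit:
arm_command([
  [0,0,0],
  [0,0,0],
  [0,0,0],
  [0,0,0],
  [0,0,0],
  [0,0,-10],
  [0,0,-40],
  [0,0,-80],
  [0,0,-120],
  [0,0,-158],
], twist=[0,0,0,0,0,0,0,0,0,0], gripper=4)

```text
time_s: 13.63
tool_pos: [0.3993, -0.1846, 0.2222]
ee_rot: [-180.0, -0.1, 155.5]
ft_force: [2.2, -0.6, -2.0]
grip_width: 0.166
finger_force: 50.9
```

Emit:
arm_command([
  [7,18,0],
  [18,46,0],
  [33,82,0],
  [47,118,0],
  [61,154,0],
  [76,191,0],
  [90,228,0],
  [105,264,0],
  [119,300,0],
  [133,336,0],
], twist=[0,0,0,0,0,0,0,0,0,0])

```text
time_s: 14.47
tool_pos: [0.4175, 0.1776, 0.2203]
ee_rot: [-180.0, -0.0, 155.5]
ft_force: [1.3, -0.2, -1.3]
grip_width: 0.16
finger_force: 50.8
```

Emit:
arm_command([
  [14,36,0],
  [28,71,0],
  [39,98,0],
  [46,116,0],
  [49.3,124,0],
  [49.3,124,0],
  [49.3,124,0],
  [49.3,124,0],
  [49.3,124,0],
  [49.3,124,0],
], twist=[0.11,0.22,0.33,0.44,0.55,0.66,0.77,0.88,0.941,0.941])

```text
time_s: 15.3
tool_pos: [0.4241, 0.3091, 0.2201]
ee_rot: [-179.9, 0.0, 101.6]
ft_force: [-0.4, 0.6, -2.2]
grip_width: 0.16
finger_force: 50.9
```

Emit:
arm_command([
  [0,0,0],
  [0,0,15],
  [0,0,40],
  [0,0,65],
  [0,0,90],
  [0,0,110],
  [0,0,125],
  [0,0,135],
  [0,0,142],
  [0,0,147],
], twist=[0,0,0,0,0,0,0,0,0,0])

```text
time_s: 16.13
tool_pos: [0.4249, 0.3096, 0.0729]
ee_rot: [180.0, -0.0, 101.7]
ft_force: [-0.1, 5.7, 48.5]
grip_width: 0.162
finger_force: 60.1
```

```bash
python3 - <<'E'
from plan import *
print(here().round(1))
from h import *
f=grab_frame("top")
for r in cartons(f):print(*r)
E
```

```text
[424.9 309.6  72.9 101.7]
[ 432.5 -333.8] [96.7 65.1] -7.7
[ 585.1 -331.3] [95.7 63.6] -29.4
[ 680.1 -190.2] [96.3 64.3] -21.9
```

Emit:
arm_command([
  [0,0,-1],
  [0,0,-1],
  [0,0,-1],
  [0,0,-1],
  [0,0,-1],
  [0,0,-10],
  [0,0,-35],
  [0,0,-65],
  [0,0,-100],
  [0,0,-117],
], twist=[0,0,0,0,0,0,0,0,0,0], gripper=45)

```text
time_s: 17.02
tool_pos: [0.4259, 0.3102, 0.1943]
ee_rot: [179.7, -0.1, 101.6]
ft_force: [1.3, 0.8, -0.8]
grip_width: 0.528
finger_force: 0.0
```

```bash
python3 - <<'E'
from plan import plan
plan((425.1,309.4,190,101.6),(432.5,-334,190,172.1),(432.5,-334,62,172.1),(432.5,-334,220,172.1),(536.3,205.7,220,191.6),(536.3,205.7,74,191.6),(536.3,205.7,190,191.6))
E
```

```text
[-631.7 -122.1   -0. ] twist -1.23 rows 15.4
[  0.   0. 128.] twist -0.0 rows 3.1
[   0.    0. -158.] twist -0.0 rows 3.8
[-28.6 548.8  -0. ] twist -0.34 rows 13.2
[ -0.   0. 146.] twist -0.0 rows 3.5
[  -0.    0. -116.] twist -0.0 rows 2.8
```

Emit:
arm_command([
  [-35,-7,0],
  [-73,-14,0],
  [-112,-21.6,0],
  [-151,-29,0],
  [-190,-36.7,0],
  [-229,-44,0],
  [-268,-52,0],
  [-307,-59,0],
  [-345,-66.7,0],
  [-379,-73,0],
], twist=[0,0,0,0,0,0,0,0,0,0])

```text
time_s: 17.85
tool_pos: [0.4291, -0.0792, 0.191]
ee_rot: [180.0, 0.0, 101.6]
ft_force: [0.8, 1.1, -0.5]
grip_width: 0.528
finger_force: 0.0
```

Emit:
arm_command([
  [-35,-7,0],
  [-73,-14,0],
  [-112,-21.6,0],
  [-151,-29,0],
  [-190,-36.7,0],
  [-220,-42.5,0],
  [-242,-47,0],
  [-252.7,-49.1,0],
  [-252.7,-49.1,0],
  [-252.7,-49.1,0],
], twist=[-0.12,-0.24,-0.36,-0.48,-0.6,-0.72,-0.84,-0.96,-1.08,-1.2])

```text
time_s: 18.68
tool_pos: [0.4317, -0.3356, 0.1907]
ee_rot: [-179.9, -0.0, 170.5]
ft_force: [-0.5, 1.1, -0.3]
grip_width: 0.526
finger_force: 0.0
```

```bash
python3 - <<'E'
from plan import *
print(here().round(1),read_state()["joints"].round())
from h import *
f=grab_frame("top");i,h=up(f)
cv2.imwrite("pics/s2.png",cv2.resize(f["image"][180:300,150:280],None,fx=4.5,fy=4.5,interpolation=cv2.INTER_CUBIC))
for s in (100,110,115):
  m=cv2.inRange(h,(10,108,150),(22,255,255)) if 0 else (((i[...,0]<s)&(i[...,2]>140))*255).astype(np.uint8)
  m[:,:600]=0;m[:,1060:]=0;m[:760]=0;m[1160:]=0
  m=cv2.morphologyEx(m,cv2.MORPH_OPEN,np.ones((9,9),np.uint8))
  for _,p in hulls(f,m,.065,150):print(s,*rect(p))
E
```

```text
[ 431.7 -335.6  190.7  170.5] [ 50.  39. -29. 105.  26.  43.  88.]
110 [424.9 309.5] [96.5 68.4] -78.3
110 [445.6 204.9] [95.8 66.9] -78.6
115 [425.1 309.8] [97.2 69. ] -78.3
115 [446.  205.2] [96.2 67.7] -78.6
```

View pics/s2.png

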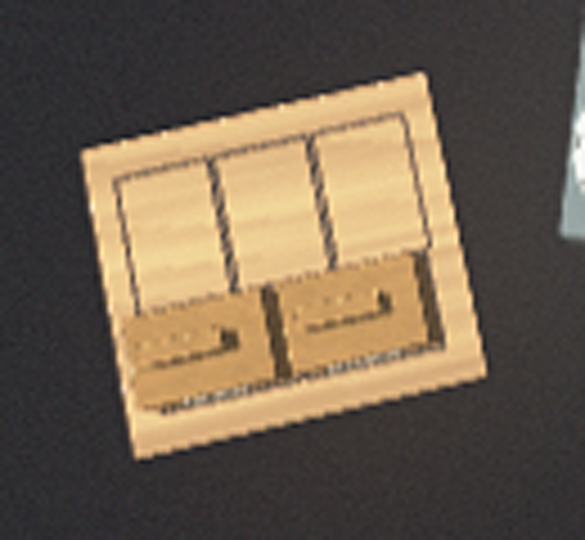

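Emit:
arm_command([
  [0,0,0],
  [0,0,20],
  [0,0,40],
  [0,0,60],
  [0,0,80],
  [0,0,100],
  [0,0,115],
  [0,0,128],
  [0,0,128],
  [0,0,128],
], twist=[-0.03,-0.03,-0.03,-0.03,-0.03,-0.03,-0.03,-0.03,-0.03,-0.03])

```text
time_s: 19.57
tool_pos: [0.4324, -0.3336, 0.0623]
ee_rot: [-180.0, -0.1, 172.1]
ft_force: [0.3, -0.1, 0.6]
grip_width: 0.527
finger_force: 0.0
```

Emit:
arm_command([
  [0,0,0],
  [0,0,0],
  [0,0,0],
  [0,0,0],
  [0,0,0],
  [0,0,-10],
  [0,0,-40],
  [0,0,-80],
  [0,0,-120],
  [0,0,-158],
], twist=[0,0,0,0,0,0,0,0,0,0], gripper=4)

```text
time_s: 20.4
tool_pos: [0.4318, -0.3335, 0.2224]
ee_rot: [180.0, -0.0, 172.1]
ft_force: [1.3, -1.5, -2.8]
grip_width: 0.152
finger_force: 50.9
```

Emit:
arm_command([
  [-1,18,0],
  [-2,46,0],
  [-4,82,0],
  [-6,118,0],
  [-8,154,0],
  [-10,191,0],
  [-12,228,0],
  [-14,264,0],
  [-15.6,300,0],
  [-17.5,336,0],
], twist=[0,0,0,0,0,0,0,0,0,0])

```text
time_s: 21.23
tool_pos: [0.4955, -0.002, 0.2206]
ee_rot: [-180.0, -0.0, 172.1]
ft_force: [0.8, -0.0, -1.5]
grip_width: 0.16
finger_force: 50.9
```

Emit:
arm_command([
  [-2,37,0],
  [-4,74,0],
  [-6,111,0],
  [-7.5,148,0],
  [-9.5,180,0],
  [-10.5,202,0],
  [-11.1,212.8,0],
  [-11.1,212.8,0],
  [-11.1,212.8,0],
  [-11.1,212.8,0],
], twist=[-0.05,-0.1,-0.15,-0.2,-0.25,-0.3,-0.34,-0.34,-0.34,-0.34])

```text
time_s: 22.07
tool_pos: [0.536, 0.2026, 0.22]
ee_rot: [-179.8, -0.1, -168.6]
ft_force: [-0.3, -1.1, -1.8]
grip_width: 0.157
finger_force: 51.0
```

```bash
python3 plan.py 536.3,205.7,220,191.6 536.3,205.7,74,191.6
```

```text
[ 536.   202.6  220.  -168.6] [-1.7984e+02 -1.0000e-01 -1.6862e+02] q7 50.8 t 22.0667
[-0.9  3.  -0. ] twist -0.004 rows 0.1
[ -0.   0. 146.] twist -0.0 rows 3.5
```

Emit:
arm_command([
  [0,0,0],
  [0,0,15],
  [0,0,40],
  [0,0,65],
  [0,0,90],
  [0,0,110],
  [0,0,125],
  [0,0,135],
  [0,0,142],
  [0,0,146],
], twist=[0,0,0,0,0,0,0,0,0,0])

```text
time_s: 22.9
tool_pos: [0.5363, 0.2049, 0.0739]
ee_rot: [-180.0, -0.0, -168.5]
ft_force: [1.3, -0.1, -2.2]
grip_width: 0.161
finger_force: 51.0
```

```bash
python3 - <<'E'
from plan import *
print(here().round(1))
from h import *
f=grab_frame("top")
for r in cartons(f):print(*r)
plan((536.3,205.7,190,191.6),(585.1,-331.3,190,150.6),(585.1,-331.3,62,150.6),(585.1,-331.3,220,150.6),(521.8,276.2,220,191.6))
E
```

```text
[ 536.3  204.9   73.9 -168.5]
[ 585.1 -331.3] [95.8 63.6] -29.4
[ 680.3 -190.3] [96.8 64.3] -21.9
[  60.2 -535.8   -0. ] twist 0.716 rows 12.9
[  0.   0. 128.] twist -0.0 rows 3.1
[   0.    0. -158.] twist -0.0 rows 3.8
[353.4 498.2  -0. ] twist -0.716 rows 14.6
```

Emit:
arm_command([
  [0,0,1],
  [0,0,1],
  [0,0,1],
  [0,0,1],
  [0,0,1],
  [0,0,1],
  [0,0,-30],
  [0,0,-65],
  [0,0,-100],
  [0,0,-116],
], twist=[0,0,0,0,0,0,0,0,0,0], gripper=45)

```text
time_s: 23.78
tool_pos: [0.5377, 0.2072, 0.1945]
ee_rot: [179.9, 0.3, -168.4]
ft_force: [1.8, 0.6, 1.1]
grip_width: 0.526
finger_force: 0.0
```

Emit:
arm_command([
  [3,-30,0],
  [7,-68,0],
  [12,-107,0],
  [16,-146,0],
  [20,-185,0],
  [25,-224,0],
  [29,-262,0],
  [34,-301,0],
  [38,-340,0],
  [42.5,-379,0],
], twist=[0,0,0,0,0,0,0,0,0,0])

```text
time_s: 24.62
tool_pos: [0.5705, -0.1761, 0.1905]
ee_rot: [-180.0, 0.0, -168.4]
ft_force: [1.4, 0.7, -0.3]
grip_width: 0.526
finger_force: 0.0
```

Emit:
arm_command([
  [4,-38,0],
  [8.5,-76,0],
  [12,-110,0],
  [15,-136,0],
  [17,-150,0],
  [17.7,-156.8,0],
  [17.7,-156.8,0],
  [17.7,-156.8,0],
  [17.7,-156.8,0],
  [17.7,-156.8,0],
], twist=[0.08,0.16,0.24,0.32,0.4,0.48,0.56,0.64,0.716,0.716])

```text
time_s: 25.45
tool_pos: [0.5848, -0.331, 0.1903]
ee_rot: [-180.0, -0.0, 150.5]
ft_force: [-0.2, -0.3, 0.0]
grip_width: 0.528
finger_force: 0.0
```

Emit:
arm_command([
  [0,0,0],
  [0,0,20],
  [0,0,40],
  [0,0,60],
  [0,0,80],
  [0,0,100],
  [0,0,115],
  [0,0,128],
  [0,0,128],
  [0,0,128],
], twist=[0,0,0,0,0,0,0,0,0,0])

```text
time_s: 26.28
tool_pos: [0.5846, -0.331, 0.0619]
ee_rot: [180.0, -0.1, 150.6]
ft_force: [0.1, 0.4, 0.5]
grip_width: 0.528
finger_force: 0.0
```

```bash
python3 - <<'E'
from plan import *
print(here().round(1),read_state()["joints"].round())
from h import *
f=grab_frame("top");i,h=up(f)
m=(((i[...,0]<112)&(i[...,2]>140))*255).astype(np.uint8)
m[:,:600]=0;m[:,1060:]=0;m[:760]=0;m[1160:]=0
m=cv2.morphologyEx(m,cv2.MORPH_OPEN,np.ones((9,9),np.uint8))
for _,p in hulls(f,m,.065,150):print(*rect(p))
E
```

```text
[ 584.6 -331.    61.9  150.6] [ 36.  56. -21.  87.  26.  42.  65.]
[425.3 309.6] [97.  68.3] -77.5
[446.4 205.5] [97.2 68.3] -78.3
[534.9 203.1] [96.7 65. ] 11.5
```

Emit:
arm_command([
  [0,0,0],
  [0,0,0],
  [0,0,0],
  [0,0,0],
  [0,0,0],
  [0,0,-10],
  [0,0,-40],
  [0,0,-80],
  [0,0,-120],
  [0,0,-158],
], twist=[0,0,0,0,0,0,0,0,0,0], gripper=4)

```text
time_s: 27.17
tool_pos: [0.5841, -0.3309, 0.222]
ee_rot: [180.0, -0.1, 150.6]
ft_force: [0.8, -1.4, -3.9]
grip_width: 0.156
finger_force: 50.9
```

Emit:
arm_command([
  [11,15,0],
  [28,39,0],
  [49,69,0],
  [72,101,0],
  [95,134,0],
  [118,166,0],
  [141,199,0],
  [164,231,0],
  [187,264,0],
  [210,296,0],
], twist=[0,0,0,0,0,0,0,0,0,0])

```text
time_s: 28.0
tool_pos: [0.5464, 0.0315, 0.2205]
ee_rot: [-180.0, -0.0, 150.6]
ft_force: [0.8, -0.1, -2.0]
grip_width: 0.156
finger_force: 51.0
```

Emit:
arm_command([
  [23,32.5,0],
  [46,65,0],
  [69,97.5,0],
  [92,130,0],
  [113,159,0],
  [128,181,0],
  [138,195,0],
  [143.4,202.2,0],
  [143.4,202.2,0],
  [143.4,202.2,0],
], twist=[-0.08,-0.16,-0.24,-0.32,-0.4,-0.48,-0.56,-0.64,-0.716,-0.716])

```text
time_s: 28.83
tool_pos: [0.5211, 0.2768, 0.2201]
ee_rot: [-180.0, -0.1, -168.2]
ft_force: [0.1, -0.4, -2.0]
grip_width: 0.159
finger_force: 51.0
```

Emit:
arm_command([
  [0,0,0],
  [0,0,15],
  [0,0,40],
  [0,0,65],
  [0,0,90],
  [0,0,110],
  [0,0,125],
  [0,0,135],
  [0,0,142],
  [0,0,146],
], twist=[0,0,0,0,0,0,0,0,0,0])

```text
time_s: 29.67
tool_pos: [0.5221, 0.2759, 0.0738]
ee_rot: [-180.0, -0.0, -168.5]
ft_force: [-0.2, 0.6, -2.4]
grip_width: 0.153
finger_force: 50.9
```

```bash
python3 - <<'E'
from plan import *
print(here().round(1))
from h import *
f=grab_frame("top")
for r in cartons(f):print(*r)
plan((521.8,276.2,190,191.6),(680.2,-190.3,190,158.1),(680.2,-190.3,62,158.1),(680.2,-190.3,220,158.1),(507.3,346.7,220,191.6))
E
```

```text
[ 522.1  275.9   73.8 -168.5]
[ 680.1 -190.2] [96.3 64.3] -21.9
[ -61.4 -488.8   -0. ] twist 0.585 rows 11.8
[  0.   0. 128.] twist -0.0 rows 3.1
[   0.    0. -158.] twist -0.0 rows 3.8
[360.7 433.8  -0. ] twist -0.585 rows 13.5
```

Emit:
arm_command([
  [0,0,1],
  [0,0,1],
  [0,0,1],
  [0,0,1],
  [0,0,1],
  [0,0,1],
  [0,0,-30],
  [0,0,-65],
  [0,0,-100],
  [0,0,-116],
], twist=[0,0,0,0,0,0,0,0,0,0], gripper=45)

```text
time_s: 30.55
tool_pos: [0.5232, 0.278, 0.1946]
ee_rot: [179.8, 0.3, -168.4]
ft_force: [0.2, 1.5, -0.3]
grip_width: 0.526
finger_force: 0.0
```

Emit:
arm_command([
  [-4,-32,0],
  [-9,-70,0],
  [-13.5,-108,0],
  [-18,-146,0],
  [-23,-184,0],
  [-28,-222,0],
  [-33,-260,0],
  [-37,-298,0],
  [-42,-336,0],
  [-47,-374,0],
], twist=[0,0,0,0,0,0,0,0,0,0])

```text
time_s: 31.38
tool_pos: [0.6433, -0.0827, 0.1904]
ee_rot: [-180.0, -0.0, -168.4]
ft_force: [0.9, 1.2, -0.1]
grip_width: 0.528
finger_force: 0.0
```

Emit:
arm_command([
  [-4,-36,0],
  [-8,-68,0],
  [-12,-94,0],
  [-14,-110,0],
  [-14.4,-114.8,0],
  [-14.4,-114.8,0],
  [-14.4,-114.8,0],
  [-14.4,-114.8,0],
  [-14.4,-114.8,0],
  [-14.4,-114.8,0],
], twist=[0.08,0.16,0.24,0.32,0.4,0.48,0.54,0.585,0.585,0.585])

```text
time_s: 32.22
tool_pos: [0.6801, -0.19, 0.1903]
ee_rot: [-180.0, -0.0, 158.2]
ft_force: [0.3, 0.8, 0.4]
grip_width: 0.531
finger_force: 0.0
```

Emit:
arm_command([
  [0,0,0],
  [0,0,20],
  [0,0,40],
  [0,0,60],
  [0,0,80],
  [0,0,100],
  [0,0,115],
  [0,0,128],
  [0,0,128],
  [0,0,128],
], twist=[0,0,0,0,0,0,0,0,0,0])

```text
time_s: 33.05
tool_pos: [0.6801, -0.19, 0.0619]
ee_rot: [180.0, -0.0, 158.1]
ft_force: [-0.6, 0.2, 0.9]
grip_width: 0.524
finger_force: 0.0
```

Emit:
arm_command([
  [0,0,0],
  [0,0,0],
  [0,0,0],
  [0,0,0],
  [0,0,0],
  [0,0,-10],
  [0,0,-40],
  [0,0,-80],
  [0,0,-120],
  [0,0,-158],
], twist=[0,0,0,0,0,0,0,0,0,0], gripper=4)

```text
time_s: 33.88
tool_pos: [0.6793, -0.1901, 0.2219]
ee_rot: [-180.0, -0.1, 158.1]
ft_force: [1.5, -0.5, -2.4]
grip_width: 0.155
finger_force: 50.9
```

Emit:
arm_command([
  [12,14,0],
  [30,36,0],
  [54,65,0],
  [78,94,0],
  [102,123,0],
  [126,152,0],
  [150,181,0],
  [174,210,0],
  [198,239,0],
  [222,267,0],
], twist=[0,0,0,0,0,0,0,0,0,0])

```text
time_s: 34.72
tool_pos: [0.5726, 0.1418, 0.2204]
ee_rot: [-180.0, -0.0, 158.1]
ft_force: [0.2, -0.4, -2.5]
grip_width: 0.16
finger_force: 51.0
```

Emit:
arm_command([
  [25,30,0],
  [50,60,0],
  [75,90,0],
  [98,118,0],
  [117,141,0],
  [131,157.5,0],
  [138.7,166.8,0],
  [138.7,166.8,0],
  [138.7,166.8,0],
  [138.7,166.8,0],
], twist=[-0.08,-0.16,-0.24,-0.32,-0.4,-0.48,-0.54,-0.585,-0.585,-0.585])

```text
time_s: 35.55
tool_pos: [0.5076, 0.346, 0.22]
ee_rot: [-179.9, -0.1, -168.5]
ft_force: [0.0, -0.9, -2.4]
grip_width: 0.155
finger_force: 51.0
```

Emit:
arm_command([
  [0,0,0],
  [0,0,15],
  [0,0,40],
  [0,0,65],
  [0,0,90],
  [0,0,110],
  [0,0,125],
  [0,0,135],
  [0,0,142],
  [0,0,147],
], twist=[0,0,0,0,0,0,0,0,0,0])

```text
time_s: 36.38
tool_pos: [0.5077, 0.3467, 0.0734]
ee_rot: [-180.0, -0.0, -168.5]
ft_force: [-7.8, -10.4, 48.3]
grip_width: 0.154
finger_force: 59.2
```

Emit:
arm_command([
  [0,0,0],
  [0,0,0],
  [0,0,0],
  [0,0,0],
  [0,0,0],
  [0,0,0],
  [0,0,-30],
  [0,0,-65],
  [0,0,-100],
  [0,0,-147],
], twist=[0,0,0,0,0,0,0,0,0,0], gripper=45)

```text
time_s: 37.22
tool_pos: [0.5068, 0.3461, 0.2154]
ee_rot: [-179.9, -0.2, -168.4]
ft_force: [1.5, 0.6, -0.1]
grip_width: 0.525
finger_force: 0.0
```

```bash
python3 - <<'E'
from plan import plan
plan((507.3,346.7,220,191.6),(652.5,-22.2,180,160))
E
```

```text
[ -68.1 -390.6   40. ] twist 0.552 rows 9.6
```

Emit:
arm_command([
  [-5,-28,0],
  [-12,-67,0],
  [-18,-105,0],
  [-25,-144,4],
  [-32,-183,8],
  [-38,-221,15],
  [-45,-260,22],
  [-52,-299,29],
  [-59,-337,36],
  [-68.1,-376,40],
], twist=[0.05,0.1,0.15,0.2,0.25,0.3,0.35,0.4,0.48,0.552], gripper=0)

```text
time_s: 38.05
tool_pos: [0.6495, -0.0096, 0.1743]
ee_rot: [-180.0, -0.1, 159.8]
ft_force: [0.5, 0.4, -0.0]
grip_width: -0.002
finger_force: 0.0
```

```bash
python3 - <<'E'
from plan import *
from h import *
f=grab_frame("top");i,h=up(f)
m=(((i[...,0]<112)&(i[...,2]>140))*255).astype(np.uint8)
m[:,:600]=0;m[:,1060:]=0;m[:760]=0;m[1160:]=0
m=cv2.morphologyEx(m,cv2.MORPH_OPEN,np.ones((9,9),np.uint8))
for _,p in hulls(f,m,.065,150):print(*rect(p))
cv2.imwrite("pics/s3.png",cv2.resize(f["image"][160:300,150:330],None,fx=4.2,fy=4.2,interpolation=cv2.INTER_CUBIC))
print(here().round(1));plan(here(),(652.5,-22.2,180,160))
E
```

```text
[424.3 309.3] [96.4 67.2] -78.4
[446.5 205.1] [96.5 68.3] -78.3
[505.6 344.6] [99.4 64.9] 11.9
[521.1 274.4] [96.7 64.9] 11.2
[534.9 203. ] [96.7 64.7] 11.4
[653.1 -22.3 173.2 158.9]
[ 0.6 -0.1 -6.8] twist -0.02 rows 0.2
```

View pics/s3.png

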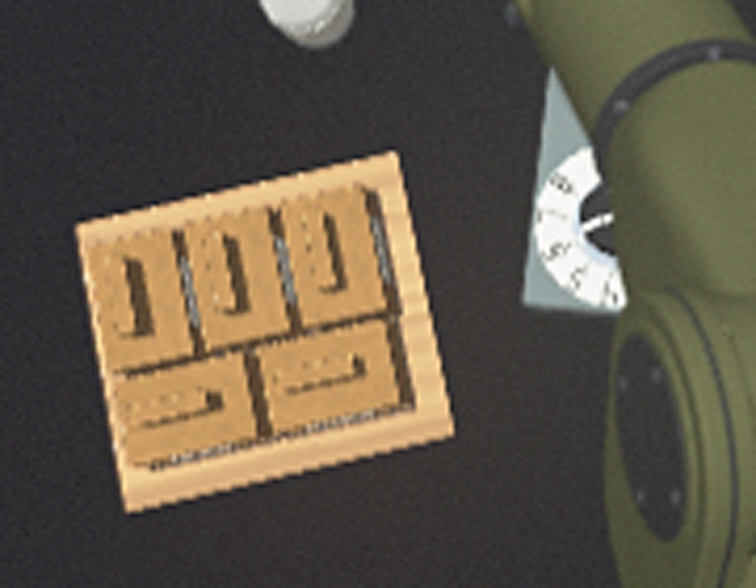

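Emit:
arm_command([
  [-7.6,-12.4,0],
  [-7.6,-12.4,0],
  [-7.6,-12.4,0],
  [-7.6,-12.4,20],
  [-7.6,-12.4,40],
  [-7.6,-12.4,55],
  [-7.6,-12.4,65],
  [-7.6,-12.4,70],
  [-7.6,-12.4,70],
  [-7.6,-12.4,70],
], twist=[0,0,0,0,0,0,0,0,0,0])

```text
time_s: 38.93
tool_pos: [0.6531, -0.0208, 0.1056]
ee_rot: [179.9, 0.0, 160.0]
ft_force: [0.3, 0.5, 0.9]
grip_width: 0.001
finger_force: 0.0
```

```bash
python3 plan.py 652.5,-22.2,110,160
```

```text
[653.1 -20.8 105.6 160. ] [1.7994e+02 3.0000e-02 1.6003e+02] q7 44.6 t 38.9333
[ 0.1 -1.6 -4.4] twist 0.001 rows 0.1
```

Emit:
arm_command([
  [0,0,5],
  [0,0,10],
  [0,0,13],
  [0,0,15],
  [0,0,17],
  [0,0,18],
  [0,0,19],
  [0,0,20],
  [0,0,20],
  [0,0,20],
], twist=[0,0,0,0,0,0,0,0,0,0])

```text
time_s: 39.77
tool_pos: [0.6529, -0.022, 0.0861]
ee_rot: [-180.0, 0.0, 159.9]
ft_force: [-2.9, 0.5, 8.8]
grip_width: 0.002
finger_force: 4.6
```

Emit:
arm_command([
  [0,0,0.5],
  [0,0,0.5],
  [0,0,0],
  [0,0,-20],
  [0,0,-50],
  [0,0,-90],
  [0,0,-120],
  [0,0,-120],
  [0,0,-120],
  [0,0,-120],
], twist=[0,0,0,0,0,0,0,0,0,0])

```text
time_s: 40.6
tool_pos: [0.6521, -0.0223, 0.2042]
ee_rot: [-180.0, -0.1, 160.0]
ft_force: [-0.7, 0.5, -0.8]
grip_width: 0.001
finger_force: 0.0
```

Emit:
arm_command([
  [30,-10,0],
  [60,-30,0],
  [80,-60,0],
  [95,-95,0],
  [100,-130,0],
  [100,-165,0],
  [100,-200,0],
  [100,-200,0],
  [100,-200,0],
  [100,-200,0],
], twist=[0,0,0,0,0,0,0,0,0,0])

```text
time_s: 41.43
tool_pos: [0.4898, -0.175, 0.2039]
ee_rot: [179.9, -0.1, 160.0]
ft_force: [0.4, 0.8, 0.2]
grip_width: -0.003
finger_force: 0.0
```

```bash
python3 - <<'E'
from h import *
f=grab_frame("top");i,h=up(f)
m=(((i[...,0]<112)&(i[...,2]>140))*255).astype(np.uint8)
m[:,:600]=0;m[:,1060:]=0;m[:760]=0;m[1160:]=0
m=cv2.morphologyEx(m,cv2.MORPH_OPEN,np.ones((9,9),np.uint8))
for _,p in hulls(f,m,.065,150):print(*rect(p))
cv2.imwrite("pics/s4.png",cv2.resize(f["image"][130:300,150:380],None,fx=3.4,fy=3.4,interpolation=cv2.INTER_CUBIC))
E
```

```text
[424.3 309.3] [96.5 67.2] -78.4
[446.5 205.1] [96.5 68.3] -78.3
[505.9 344.7] [100.3  64.9] 11.9
[521.1 274.4] [96.8 64.9] 11.4
[534.8 203. ] [96.4 64.7] 11.5
```

View pics/s4.png

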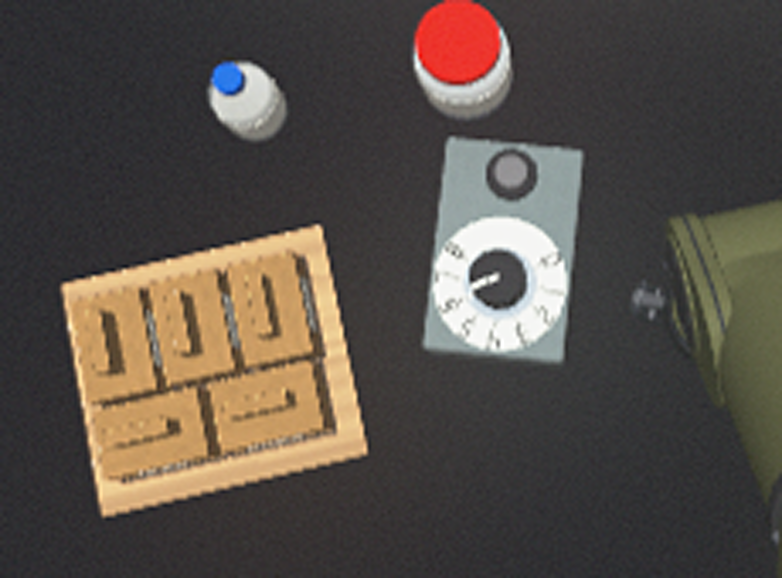

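The picture shows all five cartons in their outlines, the sleeve's white mark at 6 (about 470,290), the button up (512,168), and the bottle and jar untouched.

```bash
python3 -c "
from bench import robot
print(robot.sign_off())"
```

```text
the job is handed in; nothing more can be done
None
```

I turned the sleeve to 6 and let go, set all five cartons in their outlines (each measured within about 3 mm of centre), pressed the start button fully down and handed the job in; sign-off returned no verdict.

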